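Kit an order and scan its ticket

ROBOT

A 6-joint arm with a two-finger parallel gripper is mounted at the origin on the work surface. World frame = base frame: x ahead of the robot, y to its left, z up, the work surface at z = 0. Lengths are in m, angles in rad, forces in N, time in s.
With the tool pointing down it reaches from about 0.35 to 0.8 m from the base axis. Payload 7.3 kg.
Tool frame: the origin (TCP) lies at the very end of the fingers, on their centre line; the grasp point (between the pads) lies 19 mm behind it; z points along the fingers, y is the line along which they close (so a half turn about z gives the same grasp; the last joint's range is limited). The gripper opens to 85 mm and grips with 20 to 120 N. Pads are 22 mm wide; open, the fingers measure 114 mm over their backs; the gripper's body (76 mm by 85 mm) begins 54 mm behind the grasp point. The pads swing forward as they close: fully open they stand 13 mm farther back than shut.
Start: joints at [-1.292, 0.342, 1.524, -0, 1.275, -0.146], TCP at [0.216, -0.478, 0.231] pointing down, gripper open.
Joint ranges: [-2.53, 2.53], [-0.77, 2.02], [0.04, 2.7], [-1, 4.14], [0.28, 2.66], [-3.11, 3.11]. Speed limits (rad/s): [2.57, 2.57, 3.14, 3.14, 3.14, 3.14].

INTERFACE

Orientations are given as [roll, pitch, yaw] about the fixed x, y, z axes, in that order (R = Rz(yaw) Ry(pitch) Rx(roll)).
In Python, from cell import read_state, capture, close_job gives the robot as it stands.
- The arm moves only by the shell command python3 -m handwheel 'ROWS' [OPENING]. ROWS is a JSON object whose one key "motion" holds a list that holds one entry, the list of rows, each a list of 6 numbers: the shift along the world's x, y, z in units of 25 mm (1.0 is 25 mm), then the turn, a rotation vector about the world's x, y, z in units of 5 degrees (1.0 is 5 degrees). In form: {"motion": [[[dx, dy, dz, ax, ay, az], ...]]}. A call has 1 to 10 rows; each row shifts and turns the commanded pose from where the row before left it; what a row does not reach is not made up. A row lasts 1/10 s, in which the tool goes at most 50 mm and 8.59 degrees, less where a joint would pass 70% of its speed; a pose out of reach is approached as far as the arm can. A call is refused whole if a number of a shift passes 1 or a number of a turn 1, either way. A call with a gripper value outside its range is refused whole. OPENING is the opening, from 0 (shut) to 1 (fully open), set as the call begins (- or left out, the last holds). The fingers move at their own pace and stop on an object; the grip force is fixed at half the most. Time passes only in rows, so rows that do not move let the fingers close. It gives the time, the measured TCP pose, the force, the opening and the grip force at its end, in the units of the state.
- read_state(): the state, without advancing time (a new reading comes with each control period).
- capture(name): name is "side" or "top"; returns a dict with "frame" (420x560x3 uint8, red, green, blue), "camera_matrix" (3x3 intrinsics, pixels), "xyz" and "attitude" of the camera in the world. Camera axes: x right, y up, looking along -z (the intrinsics and any distortion apply to the point x, -y, -z); pixel columns grow to the right and rows downward; lengths in m; the calibration is good to about 2 mm. A picture is of the moment at which its call begins. There is no depth.
- close_job(): hands the job in; it is judged then, once.
The state is a dict: "t": time; "joint_positions": joint angles; "dq": joint speeds; "joint_torque": joint torques, N m; "tool_pos": TCP position; "eef_rot": TCP orientation; "contact_force": force on the tool from outside, world axes, zero at the start; "ft_torque": the same for the moment, N m; "width": opening from 0.0 (shut) to 1.0 (fully open); "grasp_force": force on a finger pad.
Only numpy, scipy, OpenCV 4.12 (cv2) and the standard library are available. Lean on these libraries where they do the work, as an engineer would, in place of code of your own. Each camera call takes 0.05 s, during which the arm holds its last target. There are 200 camera calls.

TASK

Kit this order: put the brass coupling, the ball bearing and the red-handled ball valve into the empty blue kit bin. Then draw the hand scanner up out of its cradle, tip its nose at least 45 degrees down from level and hold it aimed at the middle of the barcode on the order ticket, its window a hand's breadth or two (8 to 20 cm) from the barcode. Finish like that, still gripping the scanner in the air and keeping it steady, and leave the other things on the bench where they are.

Things in the scene. Friction and masses are not known exactly. Their poses are not given: they have to be found in the camera images.
- kit_bin: Empty blue plastic bin, loose, 0.4 kg, on the left or right of the bench: 240 mm long (x), 150 wide (y), walls and floor 4 mm. Origin: centre of its underside, z up. Low front lip (45 mm high, white label) at -x; the side walls slope up from it to 85 mm high at x = -24 mm and stay so to the 85 mm back wall at +x.
- coupling: Brass hexagonal pipe coupling standing on end, about 32 mm across, 42 mm high, 0.13 kg. Origin: centre of its underside, z up its axis.
- bearing: Steel ball bearing with black seals lying flat, 52 mm outside diameter, 15 mm high, 0.13 kg. Origin: centre of its underside, z along its axis.
- valve: Small brass ball valve with a red wing handle on top: body 56 mm long (x), 26 mm wide (y), 26 mm high; the handle is 46 mm long along x, 16 mm wide at its hub and lies from 37 to 45 mm up on a stem 14 mm thick. 0.17 kg. Origin: centre of its underside, z up.
- scanner: Grey and black pistol-shaped scanner, 0.19 kg, parked upright in its cradle. Origin: centre of the grip foot; z up the grip; window looks along +x. Grip 32 x 26 mm to z = 72, 37 x 28 to z = 114, Head, to pinch by its flat sides: x -32 to 64, 54 wide (y), z 112 to 158; nose bumper 60 wide, 48 high, x 58 to 72. Mass centre near x = 18, z = 118. Play in cradle 2 mm; it leans by 4 deg at most.
- scanner_window (a point): Centre of the scanner's dark red window, at x = 73.5, y = 0, z = 134 mm in the scanner's frame; axes as the scanner's. The sight line starts here and runs along +x.
- cradle: Black desk cradle, fixed, on the side where the kit bin is not: base plate 130 x 100 x 14 mm (x, y, z) with an upright cup 48 x 41 mm, open above, rim 85 mm up. Origin: centre of the underside; z up; x is the way the parked scanner looks, about level, towards the robot within 35 degrees. The parked grip's foot rests 20 mm above the bench and must rise 65 mm straight up to come clear.
- ticket: Order ticket: white card with a black barcode and a yellow stripe in a flat black holder 92 x 132 x 4 mm (x, y, z) fixed on the bench, face up. Origin: centre of the underside, z up.
- barcode (a point): Middle of the barcode (bars fill 36 x 86 mm) on the ticket's face, 4 mm above the bench; z up.
- bolt: Bystander: steel hex bolt standing on its head (28 mm wide), 58 mm high. Origin: centre of its underside.
- carton: Bystander: white carton with a green band, 52 x 40 x 60 mm (x, y, z). Origin: centre of its underside.
- tape_roll: Bystander: brown roll of packing tape lying flat, 100 mm across, 48 mm high. Origin: centre of its underside.
- aerosol: Bystander: blue and white spray can with a red button, 52 mm across, 175 mm high. Origin: centre of its underside.
- cutter: Bystander: orange box cutter lying flat, 150 x 30 x 20 mm. Origin: centre of its underside.
There are look-alikes about, which are no part of the job. What is shaped like the cradle but purple is not meant. Leave any orange look-alike of the bearing alone.

How it is judged:
By the outcome, as a careful person would: the job done as asked, in the order asked, and still so for the second after the job is handed in, while the arm keeps its last pose, push and grip.
It also fails if it takes over 72 s, if anything falls off the work surface, if the arm or the gripper's body presses on something with over 40 N, if the wrist force passes 120 N, or if a joint passes its speed limit or range.

## Working session

There is one attempt and no reset: what is moved stays moved. The work goes in short steps, Python scripts to look and compute and a shell command to move; the robot and the scene stay as the last step left them, time stands still between calls to the robot, and variables do not carry over. Pictures are saved under pics/ and viewed, at most 10 in all, crops included, and the job is handed in when it is done.

```bash
mkdir -p pics; ls; python3 - <<'E'
from cell import *
import cv2
for n in("side","top"):
    c=capture(n); cv2.imwrite(f"pics/{n}0.png",c["frame"][:,:,::-1]); print(n,{k:v for k,v in c.items() if k!="frame"})
s=read_state();print(s)
E
```

```text
pics
side {'camera_matrix': array([[451.06306037,   0.        , 275.60336172],
       [  0.        , 451.06306037, 211.45608128],
       [  0.        ,   0.        ,   1.        ]]), 'xyz': array([0.18424835, 0.54313017, 0.9275108 ]), 'attitude': array([ 0.67642207, -0.01646785, -2.55207224])}
top {'camera_matrix': array([[470.47499982,   0.        , 277.36546561],
       [  0.        , 470.47499982, 210.84986289],
       [  0.        ,   0.        ,   1.        ]]), 'xyz': array([ 0.37029182, -0.00257427,  1.22809473]), 'attitude': array([ 0.1346626 , -0.01691372, -1.58003146])}
{'t': 0.1, 'joint_positions': array([-1.29199752e+00,  3.42631108e-01,  1.52490915e+00, -1.43938979e-05,
        1.27540044e+00, -1.46008306e-01]), 'dq': array([-0.00042008, -0.00134598, -0.00198555,  0.00074377,  0.00099948,
        0.00112468]), 'joint_torque': array([ 1.95987515e-03, -4.34449589e+01, -2.46489000e+01, -1.64891067e-04,
        4.65575606e-03,  9.78813745e-06]), 'tool_pos': array([ 0.21629046, -0.47798907,  0.23071115]), 'eef_rot': array([-3.14025695e+00, -1.82508387e-04,  4.24811195e-01]), 'contact_force': array([0.03447281, 0.08591744, 0.07128667]), 'ft_torque': array([-0.01325808, -0.04215981, -0.08044605]), 'grasp_force': 0.0, 'width': 0.9998270739902296}
```

View pics/side0.png

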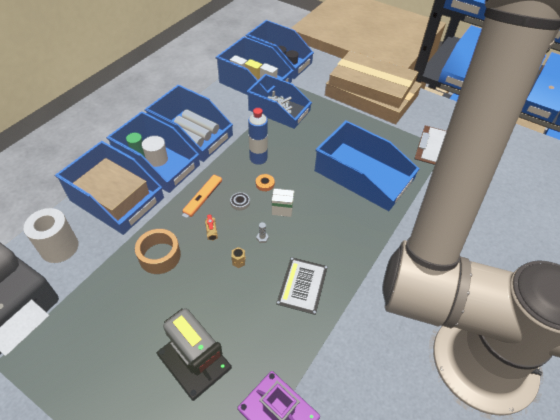

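View pics/top0.png

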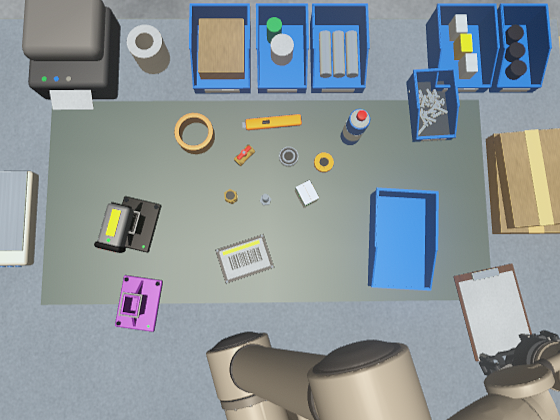

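The side view shows the bin at (365,165), bearing (240,200), valve (211,228), coupling (238,257), ticket (302,285) and scanner (190,335). In the top view they are at bin (403,240), bearing (289,157), valve (244,155), coupling (231,196), ticket (245,258) and scanner (118,224). The purple decoy cradle is at (138,303) in top. I'll enlarge the small areas next.

```bash
cat > h.py <<'E'
import numpy as np,cv2
from scipy.spatial.transform import Rotation as R
from cell import *
def cam(n):
    c=capture(n); return c["frame"],c["camera_matrix"],c["xyz"],R.from_euler('xyz',c["attitude"]).as_matrix()
def ray(c,p):
    d=np.linalg.inv(c[1])@[p[0],p[1],1]; d=c[3]@(d*[1,-1,-1]); return d/np.linalg.norm(d)
def plane(c,p,z):
    d=ray(c,p); return c[2]+d*(z-c[2][2])/d[2]
def tri(c1,p1,c2,p2):
    d1,d2=ray(c1,p1),ray(c2,p2); A=np.c_[d1,-d2]; t=np.linalg.lstsq(A,c2[2]-c1[2],rcond=None)[0]
    a,b=c1[2]+t[0]*d1,c2[2]+t[1]*d2; return (a+b)/2,np.linalg.norm(a-b)
def proj(c,X):
    v=c[3].T@(np.array(X)-c[2])*[1,-1,-1]; v=c[1]@v; return v[:2]/v[2]
E
python3 - <<'E'
from h import *
s=cam("side");t=cam("top");np.set_printoptions(precision=3,suppress=True)
for n,a,b in [("bearing",(240,200),(289,157)),("valve",(211,228),(244,155)),("coupling",(238,257),(231,196)),("ticket",(302,285),(245,258))]:
    print(n,*tri(s,a,t,b))
def crop(c,x0,y0,x1,y1,k):
    return cv2.resize(c[0][y0:y1,x0:x1,::-1],None,fx=k,fy=k,interpolation=cv2.INTER_CUBIC)
o=np.zeros((600,800,3),np.uint8)
for im,x,y in [(crop(t,210,125,310,225,3),0,0),(crop(s,190,180,290,280,3),300,0),(crop(t,85,185,170,260,3.5),0,310),(crop(s,150,300,240,400,2.9),300,305),(crop(t,210,225,285,290,2.6),600,0),(crop(s,270,250,335,320,3),600,200)]:
    o[y:y+im.shape[0],x:x+im.shape[1]]=im[:600-y,:800-x]
cv2.imwrite("pics/m1.png",o)
E
```

```text
bearing [ 0.68  -0.057  0.01 ] 0.0017517393824420056
valve [0.684 0.062 0.015] 0.0006560708223189993
coupling [0.574 0.096 0.02 ] 0.00015076432345260713
ticket [ 0.414  0.061 -0.006] 8.513557074139562e-05
```

View pics/m1.png

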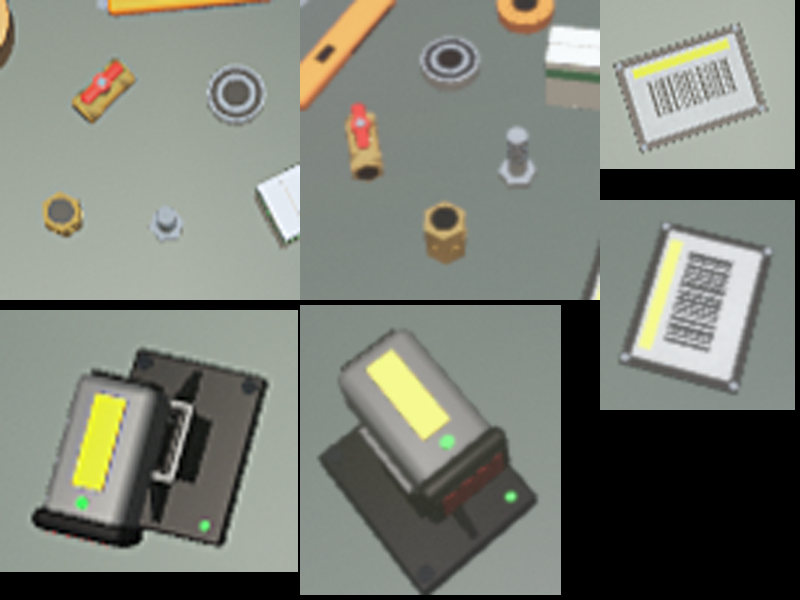

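The mosaic shows each part clearly. The coupling's hole is at top (231,196). The scanner's yellow label is at top (113,222) and its nose points to image-down, which is towards the robot. The valve's red handle runs diagonally. Now I'll measure each point by mask.

```bash
cat > meas.py <<'E'
from h import *
np.set_printoptions(precision=4,suppress=True)
s=cam("side");t=cam("top")
def blob(c,box,f):
    x0,y0,x1,y1=box; im=c[0][y0:y1,x0:x1]; hsv=cv2.cvtColor(im,cv2.COLOR_RGB2HSV).astype(int)
    m=f(hsv[...,0],hsv[...,1],hsv[...,2]).astype(np.uint8)
    n,l,st,ce=cv2.connectedComponentsWithStats(m); 
    if n<2: return None
    i=1+np.argmax(st[1:,4]); ys,xs=np.nonzero(l==i)
    rc=cv2.minAreaRect(np.c_[xs+x0,ys+y0].astype(np.float32))
    return ce[i]+[x0,y0],cv2.boxPoints(rc),st[i,4],rc
yel=lambda h,S,v:(h>24)&(h<36)&(S>110)&(v>150)
red=lambda h,S,v:((h<7)|(h>172))&(S>140)&(v>90)
dark=lambda h,S,v:(v<75)
grn=lambda h,S,v:(h>45)&(h<80)&(S>110)&(v>150)
brass=lambda h,S,v:(h<30)&(S>70)
J={"label":(yel,(160,305,220,375),(95,195,135,250)),"led":(grn,(180,330,215,360),(95,225,125,250)),"baseled":(grn,(215,355,235,375),(135,240,155,260)),
"hole_c":(dark,(225,240,250,262),(222,185,240,203)),"hole_b":(dark,(228,190,252,212),(278,147,300,168)),
"red_v":(red,(200,205,222,240),(230,140,258,170)),"brass_c":(brass,(225,240,252,272),(220,185,242,208)),"brassv":(lambda h,S,v:(S>100),(200,205,225,245),(230,140,258,170)),
"stripe":(yel,(270,255,300,320),(210,230,280,265))}
if __name__=="__main__":
  for k,(f,a,b) in J.items():
    A,B=blob(s,a,f),blob(t,b,f)
    if A is None or B is None: print(k,A is None,B is None);continue
    X,e=tri(s,A[0],t,B[0]); z=X[2]; q=np.array([plane(t,p,z)[:2] for p in B[1]]); q2=np.array([plane(s,p,z)[:2] for p in A[1]])
    def ax(q):
        e1,e2=q[1]-q[0],q[2]-q[1]; l1,l2=np.linalg.norm(e1),np.linalg.norm(e2); e=e1 if l1>l2 else e2
        return np.array([max(l1,l2),min(l1,l2),np.degrees(np.arctan2(e[1],e[0]))])
    print(k,X,round(e,4),"area",A[2],B[2],"top L,W,ang",ax(q),"side",ax(q2))
  # bin rim corners, ticket corners (from views)
  m=lambda c,p:plane(c,p,.004)
  for p in [(617.5,65),(739,27),(766,108),(643,150)]: print("tick",m(t,(210+(p[0]-600)/2.6,225+p[1]/2.6)))
  for p in [(665,226),(769,250),(736,388),(623,357)]: print("tick s",m(s,(270+(p[0]-600)/3,250+(p[1]-200)/3)))
  for p in [(145,349),(267,380),(218,545)]: print("base",plane(t,(85+p[0]/3.5,185+(p[1]-310)/3.5),.014))
  for p in [(320,462),(425,594),(536,495)]: print("base s",plane(s,(150+(p[0]-300)/2.9,300+(p[1]-305)/2.9),.014))
  for p in [(371,188),(437,191),(431,289),(369,285)]: print("bin",plane(t,p,.085),plane(t,p,.045))
E
python3 meas.py
```

```text
label [0.4817 0.3497 0.1502] 0.024 area 1 236 top L,W,ang [  0.061    0.0201 -13.0162] side [0. 0. 0.]
led [0.4505 0.3556 0.1755] 0.0004 area 5 9 top L,W,ang [   0.0064    0.0046 -134.3441] side [  0.0036   0.0017 129.6766]
baseled [0.4457 0.3211 0.0123] 0.0001 area 8 6 top L,W,ang [   0.0055    0.0036 -134.535 ] side [  0.0041   0.0041 127.9469]
hole_c False True
hole_b False True
red_v [0.6846 0.0621 0.0384] 0.0006 area 48 58 top L,W,ang [  0.0441   0.0147 -55.7344] side [  0.0407   0.0125 128.8132]
brass_c [0.572  0.0972 0.0187] 0.0003 area 188 93 top L,W,ang [   0.0369    0.0312 -179.8537] side [  0.0567   0.0291 126.2865]
brassv [0.6837 0.0616 0.0204] 0.0009 area 181 196 top L,W,ang [  0.0545   0.0265 -44.3053] side [  0.0748   0.0241 133.553 ]
stripe [0.4359 0.067  0.0714] 0.0036 area 1 108 top L,W,ang [  0.0919   0.0062 -71.9767] side [0. 0. 0.]
tick [0.4347 0.1333 0.004 ]
tick [0.4717 0.012  0.004 ]
tick [ 0.3908 -0.0144  0.004 ]
tick [0.3507 0.1075 0.004 ]
tick s [0.4702 0.0183 0.004 ]
tick s [ 0.3894 -0.0095  0.004 ]
tick s [0.3501 0.1086 0.004 ]
tick s [0.4335 0.1347 0.004 ]
base [0.5759 0.3677 0.014 ]
base [0.552  0.2768 0.014 ]
base [0.4302 0.3097 0.014 ]
base s [0.5714 0.3776 0.014 ]
base s [0.4511 0.4051 0.014 ]
base s [0.4301 0.3104 0.014 ]
bin [ 0.5805 -0.2558  0.085 ] [ 0.5879 -0.2647  0.045 ]
bin [ 0.5719 -0.4199  0.085 ] [ 0.579  -0.4345  0.045 ]
bin [ 0.3323 -0.3921  0.085 ] [ 0.3309 -0.4057  0.045 ]
bin [ 0.3432 -0.2424  0.085 ] [ 0.3423 -0.2508  0.045 ]
```

```bash
python3 - <<'E'
from meas import *
yl=lambda h,S,v:(h>22)&(h<40)&(S>80)&(v>130)
for k,f,a,b in [("label",yl,(160,310,220,375),(95,195,135,250)),("hole_c",lambda h,S,v:v<95,(230,244,248,262),(225,190,239,202)),("hole_b",lambda h,S,v:v<100,(233,194,248,206),(282,150,297,164)),("bar_w",lambda h,S,v:(v>150),(275,255,330,315),(210,230,280,285)),("stripe",yl,(270,255,300,320),(210,230,280,265))]:
    A,B=blob(s,a,f),blob(t,b,f); print(k,A and (A[0],A[2]),B and (B[0],B[2]), *(tri(s,A[0],t,B[0]) if A and B else ()))
B=blob(t,(95,195,135,250),yl); print("label z.178",plane(t,B[0],.178))
q=np.array([plane(t,p,.178) for p in B[1]]);print(q)
bl=lambda h,S,v:(h>100)&(h<120)&(S>150)&(v>60)
B=blob(t,(360,178,450,300),bl);print(B[0],B[1],B[2]);print([plane(t,p,.085)[:2] for p in B[1]])
A=blob(s,(310,115,425,210),bl);print(A[0],A[2])
# PCA of red handle on z=.043 plane
x0,y0,x1,y1=J["red_v"][2];im=cv2.cvtColor(t[0][y0:y1,x0:x1],cv2.COLOR_RGB2HSV).astype(int);ys,xs=np.nonzero(red(im[...,0],im[...,1],im[...,2]))
P=np.array([plane(t,(x+x0,y+y0),.043)[:2] for x,y in zip(xs,ys)]);w,v=np.linalg.eigh(np.cov(P.T));print("handle",P.mean(0),np.degrees(np.arctan2(v[1,1],v[0,1])))
E
python3 -m handwheel '{"motion":[[[0.6,0.96,0,0,0,-0.49],[0.6,0.96,0,0,0,-0.49],[0.6,0.96,0,0,0,-0.49],[0.6,0.96,0,0,0,-0.49],[0.6,0.96,0,0,0,-0.49],[0.6,0.96,0,0,0,-0.49],[0.6,0.96,0,0,0,-0.49],[0.6,0.96,0,0,0,-0.49],[0.6,0.96,0,0,0,-0.49],[0.6,0.96,0,0,0,-0.49]]]}' 1
python3 -m handwheel '{"motion":[[[0.6,0.96,0,0,0,0],[0.6,0.96,0,0,0,0],[0.6,0.96,0,0,0,0],[0.6,0.96,0,0,0,0],[0.6,0.96,0,0,0,0],[0.6,0.96,0,0,0,0],[0.6,0.96,0,0,0,0],[0.6,0.96,0,0,0,0],[0.6,0.96,-0.5,0,0,0],[0.6,0.96,-0.5,0,0,0]]]}'
python3 -c "
from cell import *;s=read_state();print(s['joint_positions'],s['tool_pos'],s['eef_rot'])"
```

```text
label (array([186.7964, 330.5232]), np.int32(388)) (array([112.8443, 222.1557]), np.int32(244)) [0.4893 0.3463 0.1758] 0.0009122603422758656
hole_c (array([237.6744, 252.4186]), np.int32(43)) None
hole_b (array([239.5   , 199.1579]), np.int32(38)) (array([288.52, 155.58]), np.int32(50)) [ 0.682  -0.0556  0.0135] 0.0003360926094497504
bar_w (array([301.9387, 285.3289]), np.int32(1207)) (array([244.5536, 256.7306]), np.int32(3333)) [ 0.4155  0.0612 -0.0075] 0.0034534348350468004
stripe (array([289.8293, 280.8943]), np.int32(123)) (array([240.6693, 247.3701]), np.int32(127)) [0.4412 0.0715 0.0019] 0.0001487195152350742
label z.178 [0.4895 0.3459 0.178 ]
[[0.4627 0.3623 0.178 ]
 [0.5218 0.3487 0.178 ]
 [0.5164 0.3294 0.178 ]
 [0.4574 0.3432 0.178 ]]
[405.0213 238.3946] [[370.8172 286.611 ]
 [375.8138 187.9273]
 [439.9279 191.1736]
 [434.9313 289.8573]] 5598
[array([ 0.3394, -0.2467]), array([ 0.5806, -0.2678]), array([ 0.5715, -0.4271]), array([ 0.3301, -0.4015])]
[370.1407 165.9856] 4313
handle [0.6836 0.062 ] 134.0374083030956
t: 1.4
tool_pos: [0.3669, -0.2373, 0.2314]
eef_rot: [3.141, -0.0, -0.005]
contact_force: [0.4, -0.5, -0.1]
width: 1.003
grasp_force: 0.0
t: 2.4
tool_pos: [0.5172, 0.0027, 0.2064]
eef_rot: [3.141, -0.001, -0.003]
contact_force: [0.7, 0.8, 0.3]
width: 1.0
grasp_force: 0.0
[-1.42957564e-01  3.48845750e-01  1.58641455e+00 -1.16923667e-04
  1.20505259e+00  1.43061936e+00] [0.5171801  0.00271018 0.20635725] [ 3.14130568e+00 -1.25193797e-03 -2.73866856e-03]
```

Measurements agree: bearing at z 0.0135 (15 high), label at z 0.176 (178 expected), bin yaw about -5.5° with its centre near (0.455,-0.335). I'm descending on the coupling.

```bash
python3 -m handwheel '{"motion":[[[0.56,0.94,-0.5,0,0,0],[0.56,0.94,-0.5,0,0,0],[0.56,0.94,-0.5,0,0,0],[0.56,0.94,-0.5,0,0,0],[0,0,-1,0,0,0],[0,0,-1,0,0,0],[0,0,-1,0,0,0],[0,0,-1,0,0,0],[0,0,-1,0,0,0],[0,0,-1,0,0,0]]]}' 1
python3 -m handwheel '{"motion":[[[0,0,0,0,0,0],[0,0,0,0,0,0],[0,0,0,0,0,0],[0,0,0,0,0,0],[0,0,0,0,0,0],[0,0,0,0,0,0],[0,0,0,0,0,0]]]}' 0
python3 -m handwheel '{"motion":[[[0,0,1,0,0,0],[0,0,1,0,0,0],[0,0,1,0,0,0],[0,0,1,0,0,0],[0,0,1,0,0,0],[0,0,1,0,0,0]]]}'
python3 -c "
from cell import *;s=read_state();print(s['joint_positions'],s['tool_pos'],s['eef_rot'])"
```

```text
t: 3.4
tool_pos: [0.5725, 0.0957, 0.0053]
eef_rot: [3.142, -0.0, -0.003]
contact_force: [-0.8, -0.1, 0.3]
width: 0.999
grasp_force: 0.0
t: 4.1
tool_pos: [0.5736, 0.0958, 0.0081]
eef_rot: [-3.141, -0.003, -0.003]
contact_force: [0.4, 0.7, 7.1]
width: 0.357
grasp_force: 59.3
t: 4.7
tool_pos: [0.5721, 0.0956, 0.1577]
eef_rot: [3.141, -0.0, -0.003]
contact_force: [0.1, 0.5, -1.3]
width: 0.358
grasp_force: 59.5
[ 3.36225735e-02  5.06440557e-01  1.47542648e+00 -1.40005041e-04
  1.15946444e+00  1.60725369e+00] [0.57212709 0.09564659 0.15774906] [ 3.14147392e+00 -2.65684439e-04 -2.77881306e-03]
```

```bash
python3 -m handwheel '{"motion":[[[-0.44,-1,0,0,0,0],[-0.44,-1,0,0,0,0],[-0.44,-1,0,0,0,0],[-0.44,-1,0,0,0,0],[-0.44,-1,0,0,0,0],[-0.44,-1,0,0,0,0],[-0.44,-1,0,0,0,0],[-0.44,-1,0,0,0,0],[-0.44,-1,0,0,0,0],[-0.44,-1,0,0,0,0]]]}'
python3 -m handwheel '{"motion":[[[-0.44,-1,0,0,0,0],[-0.44,-1,0,0,0,0],[-0.44,-1,0,0,0,0],[-0.44,-1,0,0,0,0],[-0.44,-1,0,0,0,0],[-0.44,-1,0,0,0,0],[-0.44,-1,0,0,0,0],[0,0,-1,0,0,0],[0,0,-1,0,0,0],[0,0,-1,0,0,0]]]}'
python3 -m handwheel '{"motion":[[[0,0,-1,0,0,0],[0,0,-1,0,0,0],[0,0,-0.6,0,0,0],[0,0,0,0,0,0]]]}'
```

```text
t: 5.7
tool_pos: [0.4617, -0.1553, 0.1568]
eef_rot: [3.141, -0.001, -0.003]
contact_force: [0.5, -0.1, -1.2]
width: 0.357
grasp_force: 59.6
t: 6.7
tool_pos: [0.3852, -0.3297, 0.081]
eef_rot: [3.141, -0.001, -0.004]
contact_force: [0.2, 0.3, -1.6]
width: 0.36
grasp_force: 59.7
t: 7.1
tool_pos: [0.3844, -0.3283, 0.0148]
eef_rot: [-3.139, 0.003, -0.003]
contact_force: [-0.1, -0.7, -0.6]
width: 0.359
grasp_force: 59.7
```

```bash
python3 -m handwheel '{"motion":[[[0,0,0,0,0,0],[0,0,0,0,0,0],[0,0,0,0,0,0],[0,0,0.5,0,0,0],[0,0,1,0,0,0],[0,0,1,0,0,0],[0,0,1,0,0,0],[0,0,1,0,0,0],[0,0,1,0,0,0]]]}' 0.65
python3 - <<'E'
from h import *
s=cam("side");t=cam("top")
print(read_state()["joint_positions"])
o=np.hstack([cv2.resize(t[0][100:300,200:480,::-1],None,fx=1.4,fy=1.4),cv2.resize(s[0][100:300,180:460,::-1],None,fx=1.4,fy=1.4)])
cv2.imwrite("pics/m2.png",o)
E
```

```text
t: 8.0
tool_pos: [0.3854, -0.3293, 0.1564]
eef_rot: [3.14, -0.001, -0.003]
contact_force: [0.0, -0.4, 0.3]
width: 0.65
grasp_force: 0.0
[-8.58204074e-01  3.81201449e-01  1.68300827e+00 -9.74733387e-05
  1.06886334e+00  7.15266495e-01]
```

View pics/m2.png

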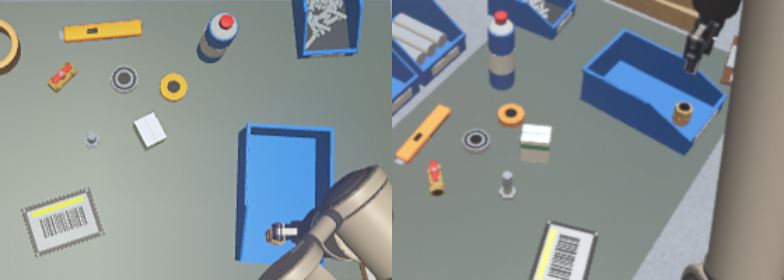

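The coupling stands in the bin's front (top crop (277,233), side crop (683,112)), and nothing else has moved. The bearing is next.

```bash
python3 -m handwheel '{"motion":[[[1,0.92,0,0,0,0],[1,0.92,0,0,0,0],[1,0.92,0,0,0,0],[1,0.92,0,0,0,0],[1,0.92,0,0,0,0],[1,0.92,0,0,0,0],[1,0.92,0,0,0,0],[1,0.92,0,0,0,0],[1,0.92,0,0,0,0],[1,0.92,0,0,0,0]]]}' 0.8
python3 -m handwheel '{"motion":[[[1,0.92,0,0,0,0],[0.9,0.88,0,0,0,0],[0,0,-1,0,0,0],[0,0,-1,0,0,0],[0,0,-1,0,0,0],[0,0,-1,0,0,0],[0,0,-0.8,0,0,0],[0,0,-0.6,0,0,0],[0,0,-0.5,0,0,0],[0,0,0,0,0,0]]]}'
python3 -m handwheel '{"motion":[[[0,0,0,0,0,0],[0,0,0,0,0,0],[0,0,0,0,0,0],[0,0,0,0,0,0],[0,0,0,0,0,0]]]}' 0
```

```text
t: 9.1
tool_pos: [0.636, -0.0981, 0.1541]
eef_rot: [3.142, 0.0, -0.003]
contact_force: [-0.1, 0.1, -0.1]
width: 0.804
grasp_force: 0.0
t: 10.1
tool_pos: [0.6818, -0.0542, 0.0046]
eef_rot: [-3.141, 0.003, -0.003]
contact_force: [-0.8, 0.0, 0.2]
width: 0.801
grasp_force: 0.0
t: 10.6
tool_pos: [0.6839, -0.0545, 0.008]
eef_rot: [3.141, -0.003, -0.003]
contact_force: [-0.4, -0.0, 6.7]
width: 0.565
grasp_force: 62.4
```

```bash
python3 -m handwheel '{"motion":[[[0,0,0.5,0,0,0],[0,0,1,0,0,0],[0,0,1,0,0,0],[0,0,1,0,0,0],[0,0,1,0,0,0],[0,0,1,0,0,0],[0,0,0.5,0,0,0]]]}'
python3 - <<'E'
from h import *
s=cam("side");t=cam("top"); st=read_state(); print(st["width"],st["grasp_force"],st["contact_force"],st["joint_positions"])
o=np.hstack([cv2.resize(t[0][90:230,200:340,::-1],None,fx=2.8,fy=2.8),cv2.resize(s[0][130:270,180:320,::-1],None,fx=2.8,fy=2.8)])
cv2.imwrite("pics/m3.png",o)
E
```

```text
t: 11.3
tool_pos: [0.6837, -0.0545, 0.1596]
eef_rot: [3.141, -0.004, -0.003]
contact_force: [0.2, -0.0, -1.4]
width: 0.561
grasp_force: 62.0
0.5635545441889245 62.03033208847046 [ 0.10417018 -0.48573262 -1.63190112] [-1.91093651e-01  6.95230641e-01  1.12656327e+00 -8.14756814e-05
  1.31563839e+00  1.38250770e+00]
```

View pics/m3.png

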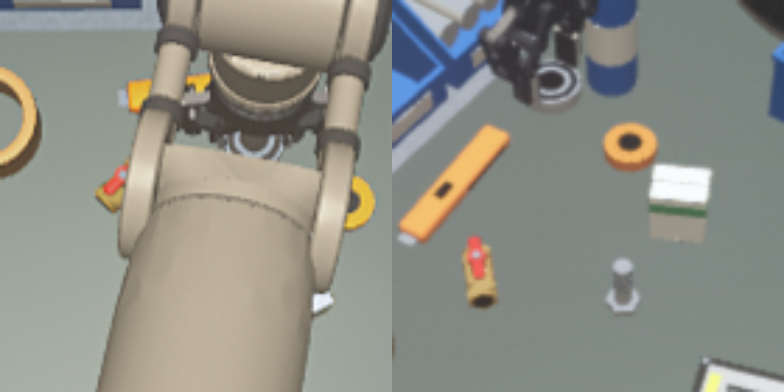

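The bearing is held level between the fingers (side crop (555,85)). Carrying it to the bin's middle.

```bash
python3 -m handwheel '{"motion":[[[-0.74,-0.93,0,0,0,0],[-0.74,-0.93,0,0,0,0],[-0.74,-0.93,0,0,0,0],[-0.74,-0.93,0,0,0,0],[-0.74,-0.93,0,0,0,0],[-0.74,-0.93,0,0,0,0],[-0.74,-0.93,0,0,0,0],[-0.74,-0.93,0,0,0,0],[-0.74,-0.93,0,0,0,0],[-0.74,-0.93,0,0,0,0]]]}'
python3 -m handwheel '{"motion":[[[-0.74,-0.93,0,0,0,0],[-0.74,-0.93,0,0,0,0],[0,0,-1,0,0,0],[0,0,-1,0,0,0],[0,0,-1,0,0,0],[0,0,-1,0,0,0],[0,0,-1,0,0,0],[0,0,-0.6,0,0,0],[0,0,0,0,0,0]]]}'
python3 -m handwheel '{"motion":[[[0,0,0,0,0,0],[0,0,0,0,0,0],[0,0,0,0,0,0],[0,0,0.5,0,0,0],[0,0,1,0,0,0],[0,0,1,0,0,0],[0,0,1,0,0,0],[0,0,1,0,0,0],[0,0,1,0,0,0],[0,0,0,0,0,0]]]}' 0.8
python3 -c "
from cell import *;s=read_state();print(s['joint_positions'],s['tool_pos'])"
```

```text
t: 12.4
tool_pos: [0.4963, -0.2872, 0.1547]
eef_rot: [-3.14, 0.002, -0.003]
contact_force: [-0.4, 0.3, -1.3]
width: 0.567
grasp_force: 62.1
t: 13.3
tool_pos: [0.4594, -0.3318, 0.0133]
eef_rot: [-3.138, 0.004, -0.003]
contact_force: [0.5, 1.0, -0.9]
width: 0.565
grasp_force: 71.3
t: 14.3
tool_pos: [0.4624, -0.3344, 0.1589]
eef_rot: [3.136, -0.006, -0.003]
contact_force: [0.5, -0.0, 0.3]
width: 0.8
grasp_force: 0.0
[-7.60492483e-01  4.85052669e-01  1.50914796e+00  2.74257847e-04
  1.13934798e+00  8.12768519e-01] [ 0.46242795 -0.33438867  0.15886141]
```

```bash
python3 -m handwheel '{"motion":[[[0.555,0.99,0,0,0,-0.94],[0.555,0.99,0,0,0,-0.94],[0.555,0.99,0,0,0,-0.94],[0.555,0.99,0,0,0,-0.94],[0.555,0.99,0,0,0,-0.94],[0.555,0.99,0,0,0,-0.94],[0.555,0.99,0,0,0,-0.94],[0.555,0.99,0,0,0,-0.94],[0.555,0.99,0,0,0,-0.94],[0.555,0.99,0,0,0,-0.94]]]}' 0.7
python3 -m handwheel '{"motion":[[[0.555,0.99,0,0,0,0],[0.555,0.99,0,0,0,0],[0.555,0.99,0,0,0,0],[0.555,0.99,0,0,0,0],[0.555,0.99,0,0,0,0],[0.555,0.99,0,0,0,0],[0,0,-1,0,0,0],[0,0,-1,0,0,0],[0,0,-0.7,0,0,0],[0,0,0,0,0,0]]]}'
python3 -c "
from cell import *;s=read_state();print(s['joint_positions'],s['tool_pos'],s['eef_rot'])"
```

```text
t: 15.3
tool_pos: [0.5996, -0.0844, 0.154]
eef_rot: [3.141, 0.001, -0.826]
contact_force: [0.0, 0.6, 0.4]
width: 0.699
grasp_force: 0.0
t: 16.3
tool_pos: [0.6805, 0.063, 0.0832]
eef_rot: [3.137, 0.005, -0.823]
contact_force: [0.1, 0.1, 0.2]
width: 0.7
grasp_force: 0.0
[-1.97610509e-02  7.64348742e-01  1.20928102e+00  1.37316309e-04
  1.17479954e+00  2.37380329e+00] [0.68054416 0.06300463 0.08320817] [ 3.13676174  0.00483924 -0.8228331 ]
```

```bash
python3 -m handwheel '{"motion":[[[0.12,0,-1,0,0,0],[0,0,-1,0,0,0],[0,0,-0.6,0,0,0],[0,0,-0.4,0,0,0],[0,0,0,0,0,0]]]}'
python3 -m handwheel '{"motion":[[[0,0,0,0,0,0],[0,0,0,0,0,0],[0,0,0,0,0,0],[0,0,0,0,0,0],[0,0,0,0,0,0],[0,0,0,0,0,0]]]}' 0
python3 -m handwheel '{"motion":[[[0,0,0.5,0,0,0],[0,0,1,0,0,0],[0,0,1,0,0,0],[0,0,1,0,0,0],[0,0,1,0,0,0],[0,0,1,0,0,0],[0,0,0.5,0,0,0]]]}'
python3 -c "
from cell import *;s=read_state();print(s['joint_positions'],s['tool_pos'],s['eef_rot'])"
```

```text
t: 16.8
tool_pos: [0.6853, 0.0627, 0.0106]
eef_rot: [3.14, 0.001, -0.823]
contact_force: [0.4, 0.4, 0.0]
width: 0.697
grasp_force: 0.0
t: 17.4
tool_pos: [0.6868, 0.0626, 0.013]
eef_rot: [-3.14, -0.002, -0.823]
contact_force: [-0.0, 0.3, 5.9]
width: 0.285
grasp_force: 61.4
t: 18.1
tool_pos: [0.6867, 0.0627, 0.1646]
eef_rot: [-3.139, -0.003, -0.823]
contact_force: [0.4, 0.5, -1.1]
width: 0.286
grasp_force: 60.6
[-1.99308023e-02  6.98139913e-01  1.10477034e+00 -1.10289798e-05
  1.33485403e+00  2.37389893e+00] [0.68669226 0.06272367 0.16459696] [-3.13884553e+00 -2.66643752e-03 -8.23034512e-01]
```

```bash
python3 -m handwheel '{"motion":[[[-0.375,-0.952,0,0,0,0.84],[-0.375,-0.952,0,0,0,0.84],[-0.375,-0.952,0,0,0,0.84],[-0.375,-0.952,0,0,0,0.84],[-0.375,-0.952,0,0,0,0.84],[-0.375,-0.952,0,0,0,0.84],[-0.375,-0.952,0,0,0,0.84],[-0.375,-0.952,0,0,0,0.84],[-0.375,-0.952,0,0,0,0.84],[-0.375,-0.952,0,0,0,0.84]]]}'
python3 -m handwheel '{"motion":[[[-0.375,-0.952,0,0,0,0],[-0.375,-0.952,0,0,0,0],[-0.375,-0.952,0,0,0,0],[-0.375,-0.952,0,0,0,0],[-0.375,-0.952,0,0,0,0],[-0.375,-0.952,0,0,0,0],[-0.375,-0.952,0,0,0,0],[0,0,-1,0,0,0],[0,0,-1,0,0,0],[0,0,-1,0,0,0]]]}'
python3 -m handwheel '{"motion":[[[0,0,-1,0,0,0],[0,0,-1,0,0,0],[0,0,-0.65,0,0,0],[0,0,0,0,0,0]]]}'
python3 -c "
from cell import *;s=read_state();print(s['joint_positions'],s['tool_pos'],s['eef_rot'])"
```

```text
t: 19.1
tool_pos: [0.5913, -0.1761, 0.161]
eef_rot: [-3.141, 0.001, -0.087]
contact_force: [-0.4, -0.4, -1.8]
width: 0.289
grasp_force: 60.6
t: 20.1
tool_pos: [0.526, -0.342, 0.0853]
eef_rot: [-3.141, 0.0, -0.091]
contact_force: [0.1, -1.2, -1.9]
width: 0.286
grasp_force: 60.6
t: 20.5
tool_pos: [0.5255, -0.3412, 0.0179]
eef_rot: [-3.14, 0.003, -0.09]
contact_force: [0.3, -0.7, -1.2]
width: 0.287
grasp_force: 62.3
[-6.97997430e-01  7.48974643e-01  1.45549420e+00 -6.57273004e-05
  9.40827355e-01  9.63005267e-01] [ 0.52552824 -0.34115017  0.01789994] [-3.13952120e+00  3.07052691e-03 -9.01643706e-02]
```

```bash
python3 -m handwheel '{"motion":[[[0,0,0,0,0,0],[0,0,0,0,0,0],[0,0,0,0,0,0],[0,0,0.5,0,0,0],[0,0,1,0,0,0],[0,0,1,0,0,0],[0,0,1,0,0,0],[0,0,1,0,0,0],[0,0,1,0,0,0],[0,0,0.8,0,0,0]]]}' 0.65
python3 - <<'E'
from h import *
from scipy.optimize import least_squares
np.set_printoptions(precision=4,suppress=True)
D=[([-1.292,.3426,1.5249,0,1.2754,-.146],[.2163,-.478,.2307]),([-.14296,.34885,1.58641,0,1.20505,1.4306],[.51718,.00271,.20636]),([.03362,.50644,1.47543,0,1.15946,1.60725],[.57213,.09565,.15775]),
([-.8582,.3812,1.68301,0,1.06886,.71527],[.3854,-.3293,.1564]),([-.19109,.69523,1.12656,0,1.31564,1.38251],[.6837,-.0545,.1596]),([-.76049,.48505,1.50915,0,1.13935,.81277],[.46243,-.33439,.15886]),
([-.01976,.76435,1.20928,0,1.1748,2.3738],[.68054,.063,.08321]),([-.01993,.69814,1.10477,0,1.33485,2.3739],[.68669,.06272,.1646]),([-.698,.74897,1.45549,0,.94083,.963],[.52553,-.34115,.0179])]
s=read_state();D.append((s["joint_positions"],s["tool_pos"]))
def f(p):
    e=[]
    for q,x in D:
        a0,h,L2,L3,g,off=p; r=x[0]*np.cos(q[0])+x[1]*np.sin(q[0]); l=-x[0]*np.sin(q[0])+x[1]*np.cos(q[0])
        e+=[a0+L2*np.sin(q[1])+L3*np.sin(q[1]+q[2]-g)-r, h+L2*np.cos(q[1])+L3*np.cos(q[1]+q[2]-g)-x[2], off-l]
    return e
o=least_squares(f,[0.05,.2,.4,.35,0,.075]);print(o.x,np.abs(o.fun).max())
t=cam("top");sd=cam("side");cv2.imwrite("pics/m4.png",np.hstack([cv2.resize(t[0][160:310,330:470,::-1],None,fx=2.5,fy=2.5),cv2.resize(sd[0][100:250,300:440,::-1],None,fx=2.5,fy=2.5)]))
E
```

```text
t: 21.5
tool_pos: [0.5268, -0.3422, 0.1808]
eef_rot: [3.14, -0.003, -0.09]
contact_force: [0.9, -0.3, -0.5]
width: 0.653
grasp_force: 0.0
[-0.0011 -0.0845  0.5035  0.3868 -0.1274  0.0764] 0.0022162024476112263
```

View pics/m4.png

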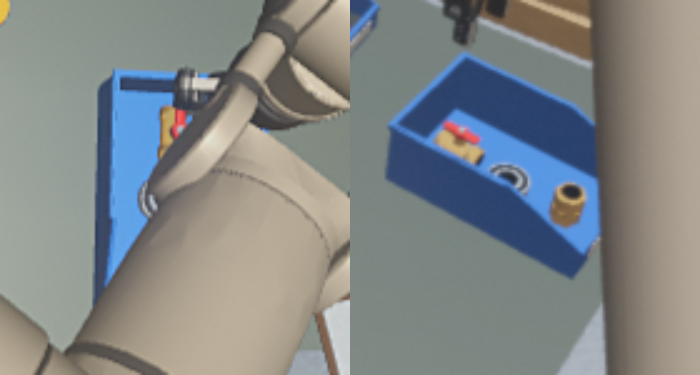

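Side crop shows all three in the bin: valve (460,143), bearing (510,180), coupling (568,203). Now I'll check reach for the scanner's final tilt with the fitted arm geometry.

```bash
python3 - <<'E'
import numpy as np
a0,h,L2,L3,g,off=-.0011,-.0845,.5035,.3868,-.1274,.0764
def ik(r,z,tilt,h0): # tilt>0: fingers point outward
    Lt=h0-h; wr=r-Lt*np.sin(tilt)-a0; wz=z+Lt*np.cos(tilt)-h0
    d=np.hypot(wr,wz); c=(d*d-L2*L2-L3*L3)/(2*L2*L3)
    if abs(c)>1: return None
    b=np.arccos(c); q2=np.arctan2(wr,wz)-np.arctan2(L3*np.sin(b),L2+L3*np.cos(b)); q3=b+g
    return np.round([q2,q3,np.pi-tilt-q2-q3],2)
for h0 in(.16,.26):
  print("h0",h0)
  for tip in (50,55):
   for D in (.10,.16):
    for phi in (0,20,35): # backward tilt of tool at pick
      T=np.radians(tip); u=np.array([-np.cos(T),-np.sin(T)]) # scanner x in (r,z)
      w=np.array([-u[1],u[0]])*1.0 # scanner z: rotate
      w=np.array([np.sin(T)*-1,np.cos(T)])
      win=np.array([.42,.004])-D*u; gp=win-u*(.0735-.018)+w*(.128-.134)
      tilt=np.radians(tip-phi); tcp=gp+.019*np.array([np.sin(tilt),-np.cos(tilt)])
      print(tip,D,phi,tcp.round(3),ik(*tcp,tilt,h0))
  for phi in(0,20,35):
    t=-np.radians(phi)
    for z in(.148,.25): 
      tcp=np.array([.6,z])+.019*np.array([np.sin(t),-np.cos(t)]); print("pick",phi,z,ik(*tcp,t,h0))
E
```

```text
h0 0.16
50 0.1 0 [0.539 0.107] [ 0.41  2.2  -0.35]
50 0.1 20 [0.534 0.103] [0.38 2.01 0.23]
50 0.1 35 [0.529 0.101] [0.42 1.85 0.61]
50 0.16 0 [0.578 0.153] [ 0.36  2.07 -0.16]
50 0.16 20 [0.573 0.149] [0.36 1.86 0.4 ]
50 0.16 35 [0.568 0.147] [0.41 1.7  0.77]
55 0.1 0 [0.53  0.117] [ 0.41  2.26 -0.49]
55 0.1 20 [0.525 0.112] [0.35 2.08 0.11]
55 0.1 35 [0.521 0.11 ] [0.37 1.92 0.5 ]
55 0.16 0 [0.564 0.166] [ 0.33  2.14 -0.28]
55 0.16 20 [0.559 0.162] [0.31 1.94 0.28]
55 0.16 35 [0.555 0.159] [0.35 1.78 0.67]
pick 0 0.148 [0.58 1.43 1.13]
pick 0 0.25 [0.49 1.29 1.36]
pick 20 0.148 [0.73 1.19 1.57]
pick 20 0.25 [0.65 1.05 1.79]
pick 35 0.148 [0.85 1.02 1.88]
pick 35 0.25 [0.78 0.89 2.09]
h0 0.26
50 0.1 0 [0.539 0.107] [ 0.46  2.42 -0.61]
50 0.1 20 [0.534 0.103] [0.34 2.15 0.13]
50 0.1 35 [0.529 0.101] [0.38 1.92 0.58]
50 0.16 0 [0.578 0.153] [ 0.35  2.29 -0.36]
50 0.16 20 [0.573 0.149] [0.3  2.   0.31]
50 0.16 35 [0.568 0.147] [0.37 1.77 0.74]
55 0.1 0 [0.53  0.117] [ 0.5   2.5  -0.82]
55 0.1 20 [0.525 0.112] [ 0.31  2.23 -0.01]
55 0.1 35 [0.521 0.11 ] [0.33 2.01 0.45]
55 0.16 0 [0.564 0.166] [ 0.35  2.37 -0.54]
55 0.16 20 [0.559 0.162] [0.25 2.1  0.18]
55 0.16 35 [0.555 0.159] [0.3  1.87 0.62]
pick 0 0.148 [0.58 1.43 1.13]
pick 0 0.25 [0.49 1.29 1.36]
pick 20 0.148 [0.8  1.07 1.62]
pick 20 0.25 [0.73 0.93 1.84]
pick 35 0.148 [0.99 0.77 1.99]
pick 35 0.25 [0.93 0.63 2.19]
```

```bash
python3 -m handwheel '{"motion":[[[-0.074,0.986,0.86,0,0,-0.176],[-0.074,0.986,0.86,0,0,-0.176],[-0.074,0.986,0.86,0,0,-0.176],[-0.074,0.986,0.86,0,0,-0.176],[-0.074,0.986,0,0,0,-0.176],[-0.074,0.986,0,0,0,-0.176],[-0.074,0.986,0,0,0,-0.176],[-0.074,0.986,0,0,0,-0.176],[-0.074,0.986,0,0,0,-0.176],[-0.074,0.986,0,0,0,-0.176]]]}' 1
python3 -m handwheel '{"motion":[[[-0.074,0.986,0,0.145,0.582,0],[-0.074,0.986,0,0.145,0.582,0],[-0.074,0.986,0,0.145,0.582,0],[-0.074,0.986,0,0.145,0.582,0],[-0.074,0.986,0,0.145,0.582,0],[-0.074,0.986,0,0.145,0.582,0],[-0.074,0.986,0,0.145,0.582,0],[-0.074,0.986,0,0.145,0.582,0],[-0.074,0.986,0,0.145,0.582,0],[-0.074,0.986,0,0.145,0.582,0]]]}'
python3 -m handwheel '{"motion":[[[-0.074,0.986,0,0,0,0],[-0.074,0.986,0,0,0,0],[-0.074,0.986,0,0,0,0],[-0.074,0.986,0,0,0,0],[-0.074,0.986,0,0,0,0],[-0.074,0.986,0,0,0,0],[-0.074,0.986,0,0,0,0],[-0.074,0.986,0,0,0,0],[0,0,0,0,0,0]]]}'
python3 - <<'E'
from h import *
np.set_printoptions(precision=4,suppress=True)
st=read_state();M=R.from_euler('xyz',st["eef_rot"]).as_matrix();print(st["joint_positions"],st["tool_pos"]);print("z",M[:,2],"y",M[:,1])
s=cam("side");t=cam("top")
a=np.array([.4749,.3482,.1435]);print("tool z azimuth",np.degrees(np.arctan2(M[1,2],M[0,2])),"tilt",np.degrees(np.arccos(-M[2,2])))
p,q=[proj(c,st["tool_pos"]) for c in (s,t)];print(p,q)
x,y=map(int,[t_ for t_ in (110,222)])
cv2.imwrite("pics/m5.png",np.hstack([cv2.resize(t[0][150:300,60:200,::-1],None,fx=2.8,fy=2.8),cv2.resize(s[0][250:400,110:250,::-1],None,fx=2.8,fy=2.8)]))
dk=[]
for c,b in((s,(285,257,327,313)),(t,(222,240,272,282))):
    g=cv2.cvtColor(c[0],cv2.COLOR_RGB2GRAY); print([plane(c,p,.004) for p in ([(303,283.7)] if c is s else [(245.4,258.8)])])
E
```

```text
t: 22.6
tool_pos: [0.5075, -0.0943, 0.2633]
eef_rot: [-3.142, 0.001, -0.244]
contact_force: [0.5, 0.3, 0.4]
width: 0.998
grasp_force: 0.0
t: 23.6
tool_pos: [0.4891, 0.152, 0.2634]
eef_rot: [3.141, 0.526, -0.244]
contact_force: [1.0, 1.3, -0.3]
width: 1.005
grasp_force: 0.0
t: 24.5
tool_pos: [0.4735, 0.3507, 0.263]
eef_rot: [-3.141, 0.524, -0.24]
contact_force: [-0.2, -0.1, -0.1]
width: 0.998
grasp_force: 0.0
[0.3546 0.6885 0.9696 0.3031 1.9148 2.2057] [0.4735 0.3507 0.263 ]
z [-0.4862  0.1196 -0.8656] y [-0.2381 -0.9712 -0.0005]
tool z azimuth 166.17456926221206 tilt 30.04591651479125
[184.7997 314.8708] [ 96.5032 225.346 ]
[array([0.4113, 0.0616, 0.004 ])]
[array([0.4113, 0.0591, 0.004 ])]
```

View pics/m5.png

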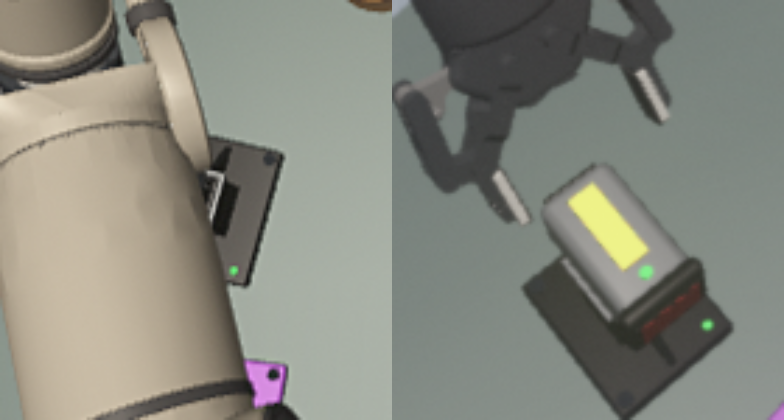

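The side crop shows the open fingers straddling the head line, centred on the label (610,225), with yaw and tilt right. Going straight down and gripping.

```bash
python3 -m handwheel '{"motion":[[[0.05,-0.1,-0.8,0,0,0],[0,0,-0.8,0,0,0],[0,0,-0.8,0,0,0],[0,0,-0.8,0,0,0],[0,0,-0.6,0,0,0],[0,0,-0.5,0,0,0],[0,0,-0.48,0,0,0],[0,0,0,0,0,0],[0,0,0,0,0,0]]]}'
python3 -m handwheel '{"motion":[[[0,0,0,0,0,0],[0,0,0,0,0,0],[0,0,0,0,0,0],[0,0,0,0,0,0],[0,0,0,0,0,0],[0,0,0,0,0,0]]]}' 0
python3 - <<'E'
from h import *
st=read_state();print(st["contact_force"],st["ft_torque"],st["joint_positions"])
s=cam("side");cv2.imwrite("pics/m6.png",cv2.resize(s[0][250:400,110:250,::-1],None,fx=3,fy=3))
E
```

```text
t: 25.5
tool_pos: [0.4761, 0.3458, 0.1443]
eef_rot: [-3.141, 0.523, -0.243]
contact_force: [-0.5, 0.4, -0.5]
width: 1.0
grasp_force: 0.0
t: 26.1
tool_pos: [0.4764, 0.346, 0.145]
eef_rot: [-3.14, 0.522, -0.243]
contact_force: [0.8, 1.5, 6.1]
width: 0.627
grasp_force: 63.2
[0.84222187 1.47691843 6.1289057 ] [ 0.11786467 -0.03484759 -0.1141097 ] [0.34637328 0.77019492 1.13808881 0.28401527 1.67436034 2.12629605]
```

View pics/m6.png

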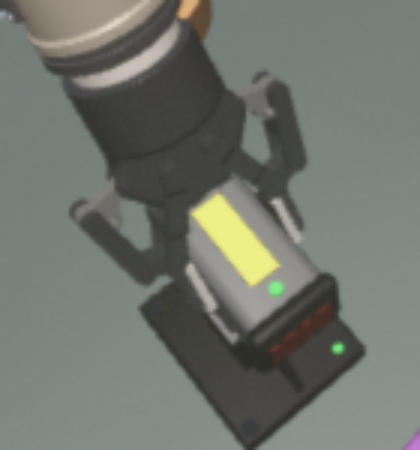

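The head is gripped by its sides, both pads on the flats (53 mm). Lifting straight up.

```bash
python3 -m handwheel '{"motion":[[[0,0,0.3,0,0,0],[0,0,0.5,0,0,0],[0,0,0.6,0,0,0],[0,0,0.6,0,0,0],[0,0,0.6,0,0,0],[0,0,0.6,0,0,0],[0,0,0.6,0,0,0],[0,0,0.5,0,0,0],[0,0,0.2,0,0,0],[0,0,0,0,0,0]]]}'
python3 - <<'E'
from meas import *
st=read_state();print(st["contact_force"],st["joint_positions"],st["tool_pos"],st["width"])
yl=lambda h,S,v:(h>22)&(h<40)&(S>80)&(v>130)
x,y=proj(s,st["tool_pos"]).astype(int); b=(x-45,y-45,x+50,y+45)
M=R.from_euler('xyz',st["eef_rot"]).as_matrix(); g=st["tool_pos"]
A=blob(s,b,yl);L=blob(s,b,grn);print(b,A[0],A[2],A[1],L and (L[0],L[2]))
B=blob(t,(60,180,150,280),yl);print(B and (B[0],B[2]))
E
```

```text
t: 27.15
tool_pos: [0.4761, 0.3458, 0.2575]
eef_rot: [-3.141, 0.522, -0.243]
contact_force: [-0.5, 0.9, -1.8]
width: 0.622
grasp_force: 63.5
[ 0.0428 -0.4492 -1.4898] [0.3463 0.6908 0.9835 0.2984 1.9011 2.1958] [0.4758 0.3456 0.2561] 0.6231256056222931
(np.int64(141), np.int64(268), np.int64(236), np.int64(358)) [178.6994 299.162 ] 469 [[162.0292 289.6597]
 [172.222  281.0762]
 [195.2496 308.4214]
 [185.0567 317.0049]] (array([193.6, 316.6]), np.int32(15))
None
```

```bash
cat > fin.py <<'E'
from meas import *
ux=np.array([np.cos(np.radians(166)),np.sin(np.radians(166)),0]);S0=np.c_[ux,np.cross([0,0,1],ux),[0,0,1]]
TG=np.array([.4764,.346,.145]);RG=R.from_euler('xyz',[-3.14,.522,-.243]).as_matrix()
O=np.array([.5016,.3415,.020]); lab=S0.T@(np.array([.4893,.3463,.178])-O); led=S0.T@(np.array([.4505,.3556,.1755])-O)
tl=S0.T@(TG-O); tl[1]=(lab[1]+led[1])/2
O=TG-S0@tl; lab[1]=led[1]=tl[1]*0+(lab[1]+led[1])/2
W=np.array([.0735,0,.134]);BC=np.array([.4113,.060,.004])
def now():
    st=read_state();M=R.from_euler('xyz',st["eef_rot"]).as_matrix(); S=M@RG.T@S0
    yo=tl[1] # lateral centre of head
    P=lambda l: st["tool_pos"]+S@(np.array(l)-tl)
    return st,S,P
E
python3 - <<'E'
from fin import *
print("local label,led,tcp",lab,led,tl)
st,S,P=now()
print("pred label",proj(s,P(lab)),"led",proj(s,P(led)), "x-axis",S[:,0])
yo=tl[1];Wl=np.array([.0735,yo,.134])
for D in(.15,.16):
  for al in (185,190):
    a,T=np.radians(al),np.radians(52);F=(R.from_euler('z',a)*R.from_euler('y',T)).as_matrix()
    tcp=BC-D*F[:,0]+F@(tl-Wl); foot=BC-D*F[:,0]+F@(np.array([0,yo,0])-Wl)
    d=(tcp-st["tool_pos"])/.025;print(D,al,"tcp",tcp,"foot",foot,"units",d,"tool z",(F@S0.T@RG)[:,2])
E
```

```text
local label,led,tcp [ 0.0131 -0.0015  0.158 ] [ 0.053  -0.0015  0.1555] [ 0.0255 -0.0015  0.125 ]
pred label [178.8763 298.8236] led [194.1025 317.1073] x-axis [-0.9703  0.2418  0.0028]
0.15 185 tcp [0.5398 0.0712 0.1545] foot [0.6536 0.0812 0.0976] units [  2.5634 -10.9764  -4.0544] tool z [ 0.3746  0.0337 -0.9266]
0.15 190 tcp [0.5383 0.0824 0.1545] foot [0.6508 0.1022 0.0976] units [  2.5047 -10.5302  -4.0544] tool z [ 0.3702  0.0662 -0.9266]
0.16 185 tcp [0.5459 0.0718 0.1623] foot [0.6597 0.0817 0.1055] units [  2.8087 -10.9549  -3.7392] tool z [ 0.3746  0.0337 -0.9266]
0.16 190 tcp [0.5444 0.0835 0.1623] foot [0.6569 0.1033 0.1055] units [  2.7472 -10.4874  -3.7392] tool z [ 0.3702  0.0662 -0.9266]
```

The predicted label and LED pixels match the seen ones within 0.6 px, so the scanner sits in the hand as modelled. Moving to the aim pose.

```bash
python3 -m handwheel '{"motion":[[[0.275,-1,0,0,0,0.48],[0.275,-1,0,0,0,0.48],[0.275,-1,0,0,0,0.48],[0.275,-1,0,0,0,0.48],[0.275,-1,0,0,0,0.48],[0.275,-1,0,0,0,0.48],[0.275,-1,0,0,0,0.48],[0.275,-1,0,0,0,0.48],[0.275,-1,0,0,0,0.48],[0.275,-1,0,0,0,0.48]]]}'
python3 -m handwheel '{"motion":[[[0,-0.04,-0.31,0.15,-0.855,0],[0,-0.04,-0.31,0.15,-0.855,0],[0,-0.04,-0.31,0.15,-0.855,0],[0,-0.04,-0.31,0.15,-0.855,0],[0,-0.04,-0.31,0.15,-0.855,0],[0,-0.04,-0.31,0.15,-0.855,0]]]}'
cat > chk.py <<'E'
from fin import *
st,S,P=now(); yo=tl[1]; w=P([.0735,yo,.134]); u=S[:,0]; h=w+u*(BC[2]-w[2])/u[2]
print("q",st["joint_positions"],"tcp",st["tool_pos"]);print("window",w,"u",u,"down",np.degrees(np.arcsin(-u[2])),"hit",h,"err",h-BC,"dist",np.linalg.norm(w-BC))
a,T=np.radians(190),np.radians(52);F=(R.from_euler('z',a)*R.from_euler('y',T)).as_matrix()
tcp=BC-.16*F[:,0]+F@(tl-[.0735,yo,.134]);print("remaining shift u",(tcp-st["tool_pos"])/.025,"turn u",R.from_matrix(F@S.T).as_rotvec(degrees=True)/5)
E
python3 chk.py
```

```text
t: 28.35
tool_pos: [0.5448, 0.0948, 0.2559]
eef_rot: [-3.141, 0.525, 0.177]
contact_force: [0.3, 0.5, -1.9]
width: 0.624
grasp_force: 63.5
t: 28.95
tool_pos: [0.5443, 0.0898, 0.2094]
eef_rot: [3.141, 0.067, 0.175]
contact_force: [0.5, 1.1, -1.7]
width: 0.622
grasp_force: 63.5
q [ 0.0301  0.4465  1.4267 -0.0104  1.3393  1.4288] tcp [0.5424 0.0896 0.2093]
window [0.496  0.0815 0.1965] u [-0.8867 -0.156  -0.4353] down 25.80151989789216 hit [0.1038 0.0125 0.004 ] err [-0.3075 -0.0475  0.    ] dist 0.211460677662669
remaining shift u [ 0.0779 -0.2456 -1.8794] turn u [ 0.9167 -5.1589  0.0113]
```

```bash
python3 -m handwheel '{"motion":[[[0.01,-0.04,-0.31,0.15,-0.86,0],[0.01,-0.04,-0.31,0.15,-0.86,0],[0.01,-0.04,-0.31,0.15,-0.86,0],[0.01,-0.04,-0.31,0.15,-0.86,0],[0.01,-0.04,-0.31,0.15,-0.86,0],[0.01,-0.04,-0.31,0.15,-0.86,0],[0,0,0,0,0,0],[0,0,0,0,0,0],[0,0,0,0,0,0],[0,0,0,0,0,0]]]}'
python3 chk.py
```

```text
t: 30.05
tool_pos: [0.5474, 0.0839, 0.1642]
eef_rot: [3.14, -0.389, 0.176]
contact_force: [0.4, 0.3, -1.5]
width: 0.626
grasp_force: 63.5
q [-0.0296  0.2851  1.8921  0.1366  0.5874  1.2666] tcp [0.5468 0.0839 0.1639]
window [0.5108 0.0775 0.1316] u [-0.604  -0.1075 -0.7897] down 52.15490572066932 hit [0.4133 0.0602 0.004 ] err [0.002  0.0002 0.    ] dist 0.16276306393050063
remaining shift u [-0.0978 -0.0175 -0.0637] turn u [0.017  0.0345 0.0118]
```

```bash
python3 -m handwheel '{"motion":[[[-0.08,0,0,0,0,0],[0,0,0,0,0,0],[0,0,0,0,0,0],[0,0,0,0,0,0],[0,0,0,0,0,0]]]}'
python3 - <<'E'
import runpy;runpy.run_path("chk.py")
from fin import *
st,S,P=now()
print("pred label s/t",proj(s,P(lab)),proj(t,P(lab)),"led",proj(s,P(led)),proj(t,P(led)),"nose",proj(s,P([.072,tl[1],.134])),proj(t,P([.072,tl[1],.134])))
yl=lambda h,S,v:(h>22)&(h<40)&(S>80)&(v>130)
for c in(s,t):
    for l,f in((lab,yl),(led,grn)):
        x,y=proj(c,P(l)).astype(int);r=blob(c,(x-25,y-25,x+25,y+25),f);print(r and (r[0],r[2]))
cv2.imwrite("pics/m7.png",np.hstack([cv2.resize(t[0][90:310,180:460,::-1],None,fx=1.4,fy=1.4),cv2.resize(s[0][110:330,170:450,::-1],None,fx=1.4,fy=1.4)]))
E
```

```text
t: 30.65
tool_pos: [0.5442, 0.0837, 0.1636]
eef_rot: [3.14, -0.388, 0.175]
contact_force: [-0.1, -0.5, -1.9]
width: 0.622
grasp_force: 63.5
q [-0.0301  0.2814  1.8989  0.1374  0.5845  1.2656] tcp [0.5442 0.0837 0.1636]
window [0.5083 0.0774 0.1312] u [-0.6041 -0.1072 -0.7896] down 52.15018948510972 hit [0.4109 0.0601 0.004 ] err [-0.0004  0.0001  0.    ] dist 0.16091135501462378
remaining shift u [ 0.0055 -0.0114 -0.05  ] turn u [0.0168 0.0335 0.0155]
pred label s/t [256.6784 216.8158] [231.3575 204.1184] led [266.591  229.9433] [234.2064 215.8534] nose [264.3538 236.8498] [234.7351 215.124 ]
(array([262.4054, 225.0811]), np.int32(37))
(array([266.5, 230. ]), np.int32(8))
(array([231.8333, 193.6667]), np.int32(6))
None
```

View pics/m7.png

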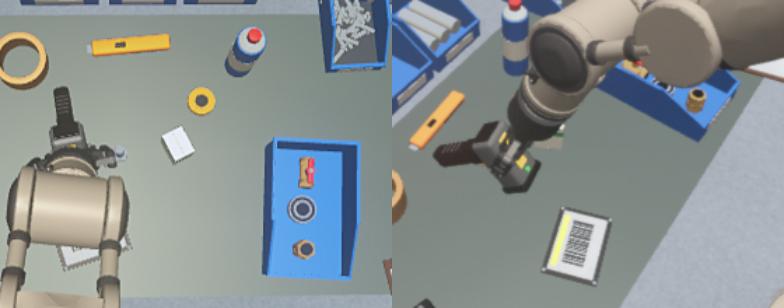

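The final picture shows the valve, bearing and coupling in the bin (top crop (307,172), (301,209), (303,250)). The bolt is still at its place (120,153). The scanner's nose points down at the ticket, and its LED is at the predicted pixel (266.5,230 against 266.6,229.9), so it has not slipped. Handing in.

```bash
python3 -c "
from cell import *;print(close_job())"
```

```text
the job is handed in; nothing more can be done
None
```

I handed the job in at about 31 s: the coupling, bearing and valve are in the blue bin, and the scanner is gripped in the air, tipped about 52° down, its window 16 cm from the barcode and aimed within about 1 mm of its middle by my calculation (camera calibration is good to about 2 mm); the judge's verdict was not shown.

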